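Seat a brass label holder behind the tool shelf's lip

TASK

Take the wider of the two brass label holders out of the wooden stand and push it down, upright, behind the brass lip on the front of the little tool shelf until it is fully home against the spring strip inside. The strip pushes it back up when let go, so finish while still holding it pressed home, ready for a colleague to drive the fixing pin. Leave the narrow holder in its slot and everything else on the bench where it is.

Things in the scene. Friction and masses are not known exactly. Their poses are not given: they have to be found in the camera images.
- wide_holder: The label holder to fit: upright brass plate 5 mm thick (its x), 70 mm wide (its y), 68 mm high, a paper card on both faces (faces alike); on top a brass grip block 14 mm thick (x), 36 mm wide (y), 68 to 98 mm above the foot. 85 to 170 g. Origin: middle of the plate's bottom edge, z up. It stands 22 mm deep in one of the stand's two slots.
- wide_holder_foot (a point): Middle of the bottom edge of the wide holder (same point as its origin).
- narrow_holder: The other label holder, to be left alone: the same in every way, but its plate is only 44 mm wide. Origin at the middle of its bottom edge.
- stand: Fixed light wooden block 60 (x) x 230 (y) x 35 mm high, origin at the centre of its underside. Two slots in its top, end to end along its y, centred 55 mm either side of the origin, each 8 mm (x) by 76 mm (y), their floor 13 mm above the bench. Which slot holds the wide holder varies.
- shelf: Fixed wooden tool shelf 120 (x) x 220 (y) mm, top board at 85 mm, origin at the centre of its underside. Its x axis points out of its front, which looks roughly away from the robot: a flat upright wooden face 60 mm ahead of the origin, 85 mm high, with the brass lip before it. A terracotta pot stands on top. The shelf and the stand may change sides.
- channel (a point): Middle of the mouth of the channel behind the lip, 64.25 mm ahead of the shelf's origin, 60 mm up; axes as the shelf's. The channel is a slot between face and lip, 8.5 mm wide (x), 82 mm long (y), ends closed, top open. The lip is upright to 54 mm above the bench, then flares outward to 64 mm (mouth there 13 mm wide). The wooden face goes on up to 85 mm: a plate can be felt against it.
- spring_strip (a joint): Travel of the steel spring strip that forms the channel's floor, in m: 0 at rest (its top 40 mm above the bench), 0.008 fully down on its hard stop (top 32 mm above the bench). It starts to move at 3.5 N and takes 9 N to press fully down; it springs back up when let go. Fully home means on or nearly on the stop.
- pot: Small terracotta cup, 54 mm across the rim, 48 mm high, standing on the shelf's top board, towards the robot's side of it; origin under its centre. Leave alone.
- stone: Dark whetstone 50 x 110 x 20 mm lying on the bench; origin under its centre. Leave alone.
- hammer: Hammer 240 mm long lying on the bench. Leave alone.
- punch: Steel punch, a 10 mm rod 120 mm long lying between shelf and stand; origin under its middle. Leave alone.
- tin: White flat tin case 120 x 70 x 22 mm lying on the bench; origin under its centre. Leave alone.
- round_block: Round wooden work block 170 mm across, 45 mm high; origin under its centre. Leave alone.
- sheet: Metal sheet 100 x 75 x 4 mm lying on the round block; origin under its centre. Leave alone.
Mind the look-alikes: they are no part of the job. What is shaped like the wide_holder but blue or red is not meant.

How it is judged (in metres and radians):
On the way, in this order (a step that is already met when the one before it is completed fails the run):
1. the wide holder is lifted clear of the stand by the gripper (height (world z) of wide_holder_foot above 0.045 m and contact force between the fingers and wide_holder above 1 N), for 0.1 s.
2. its foot is behind the lip (x of wide_holder_foot in the frame of channel between -0.004 and 0.004 m and y of wide_holder_foot in the frame of channel between -0.01 and 0.01 m and angle between the x axis of wide_holder and the x axis of channel, either way round below 0.12 rad and angle between wide_holder's own z axis and vertical below 0.12 rad and z of wide_holder_foot in the frame of channel below -0.008 m), for 0.05 s.
At the end, for the whole second after the job is handed in: The wide holder is upright and square (0.12 rad) behind the lip, foot within 4 mm of the channel's middle plane and 10 mm of its middle, pressed home: strip at least 6.2 of 8 mm down, foot 24.5 mm below the mouth point, fingers still on it (over 2 N), at rest (x of wide_holder_foot in the frame of channel between -0.004 and 0.004 m and y of wide_holder_foot in the frame of channel between -0.01 and 0.01 m and angle between the x axis of wide_holder and the x axis of channel, either way round below 0.12 rad and angle between wide_holder's own z axis and vertical below 0.12 rad and value of joint spring_strip above 0.0062 m and z of wide_holder_foot in the frame of channel below -0.0245 m and contact force between the fingers and wide_holder above 2 N and linear speed of wide_holder below 0.02 m/s); the arm keeps its last pose, push and grip.
It fails at once if the narrow holder is taken out or shifted by over 20 mm (distance of narrow_holder from where it was at the start of the episode above 0.02 m).
It fails at once if something else on the bench is moved by over 20 mm (distance of any of pot, stone, hammer, punch, tin, round_block, sheet from where it was at the start of the episode above 0.02 m).
It also fails if it takes over 43 s, if anything falls off the work surface, if the arm or the gripper's body presses on something with over 40 N, if the wrist force passes 120 N, or if a joint passes its speed limit or range.

ROBOT

A 6-joint arm with a two-finger parallel gripper is mounted at the origin on the work surface. World frame = base frame: x ahead of the robot, y to its left, z up, the work surface at z = 0. Lengths are in m, angles in degrees, forces in N, time in s.
With the tool pointing down it reaches from about 0.35 to 0.875 m from the base axis. Payload 4.2 kg.
Tool frame: the origin (TCP) lies on the front face of the gripper's body, between the roots of the fingers; the fingertips stand 70 mm ahead of it and the grasp point (between the pads) lies 51 mm ahead of it (r.nose_length is the distance from the TCP to the fingertips, in m); z points along the fingers, y is the direction in which the jaws open and shut (so a half turn about z gives the same grasp; the last joint's range is limited). The gripper opens to 87 mm and grips with 3 to 60 N. Pads are 19 mm wide; open, the fingers measure 117 mm over their backs; the gripper's body (75 mm by 190 mm) begins 51 mm behind the grasp point.
Start: joints at [89.53, 22.042, 0.453, 0, -68.411, -14.817], TCP at [0.165, 0.603, 0.292] pointing down, gripper open.
Joint ranges: [-179.83, 179.83], [-69.29, 118.12], [-61.27, 80.66], [-181.25, 117.63], [-171.15, -9.14], [-177.46, 177.46]. Speed limits (degrees/s): [159.86, 159.86, 180, 180, 180, 180].

INTERFACE

Orientations are given as a 3x3 rotation matrix whose columns are the frame's x, y, z axes.
In Python, from station import telemetry, capture, order, r gives the robot as it stands.
- The arm moves only by the tool drive_tool, never from a script. Its argument "series" is a list of rows, each a list of 4 numbers: the shift along the tool's x, y, z as a fraction of full scale, then the turn about the tool's z as a fraction of full scale. In form: [[dx, dy, dz, turn], ...]. A call has 1 to 10 rows; each row is the pose to reach, as a shift and turn from the pose commanded when the call began, along the tool's axes at that moment; what a row does not reach only later rows make up. Full scale, the value 1, is 0.12 m for a shift and 2 rad for a turn. A row lasts 1/8 s, in which the tool goes at most 62.5 mm and 10.7 degrees, less where a joint would pass 70% of its speed; a pose out of reach is approached as far as the arm can. A call with a number of a shift or a turn outside -1 to 1 is refused whole. A call with a gripper value outside its range is refused whole. "fingers" is the finger opening in mm, from 0 to 87, set as the call begins (left out, the last holds). The fingers move at their own pace and stop on an object; the grip force is fixed at half the most. Time passes only in rows, so rows that repeat a pose let the fingers close. It gives the time, the measured TCP pose, the force and the opening at its end, in the units of the state.
- telemetry.sense(): the state, without advancing time (a new reading comes with each control period).
- capture(name): name is "scene" or "top" or "wrist"; returns a dict with "color" (384x512x3 uint8, blue, green, red), "fx", "fy", "cx", "cy" (pixels), "eye" and "attitude" of the camera in the world; the wrist camera has in their place "mount" (4x4, takes a point from camera to tool coordinates, whose origin is the TCP and whose axes are the flange's). Camera axes: x right, y up, looking along -z (the intrinsics and any distortion apply to the point x, -y, -z); pixel columns grow to the right and rows downward; lengths in m; the calibration is good to about 2 mm. A picture is of the moment at which its call begins: read the wrist's pose just before it. There is no depth.
- order.finish_job(): hands the job in, once; it reports no verdict.
The state is a dict: "time_s": time; "joints": joint angles; "joint_velocities": joint speeds; "effort": joint torques, N m; "tcp_pos": TCP position; "ee_rot": TCP orientation; "wrist_force": force on the tool from outside, world axes, zero at the start; "moment": the same for the moment, N m; "gripper_width": opening from 0.0 (shut) to 1.0 (fully open).
Only numpy, scipy, OpenCV 4.12 (cv2) and the standard library are available. Lean on these libraries where they do the work, as an engineer would, in place of code of your own. Each camera call takes 0.05 s, during which the arm holds its last target. There are 200 camera calls.

## Working session

There is one attempt and no reset: what is moved stays moved. The work goes in short steps, Python scripts to look and compute and a tool call to move; the robot and the scene stay as the last step left them, time stands still between calls to the robot, and variables do not carry over. Pictures are saved under pics/ and viewed, about 8 in all and at most 12, crops included, and the job is handed in when it is done.

Besides the shell and the picture viewer there is one more tool, called after "Call:" as name(argument=value, ...), one argument or row to a line, values as JSON. drive_tool: Moves the arm, as the interface text tells. Shift numbers are shares of 0.12 m and turn numbers shares of 2 rad, none past 1 either way. Its arguments: {"type":"object","properties":{"series":{"type":"array","items":{"type":"array","items":{"type":"number","minimum":-1,"maximum":1}}},"fingers":{"type":"number"}},"required":["series"]}

```bash
ls; mkdir -p pics; cat > h.py <<'E'
import numpy as np, cv2
from station import telemetry, capture, order, r
def ray(c,u,v,pose=None):
    d=np.array([(u-c["cx"])/c["fx"],-(v-c["cy"])/c["fy"],-1.0])
    if "mount" in c:
        M=np.array(c["mount"]); s=pose; R=np.array(s["ee_rot"])
        return np.array(s["tcp_pos"])+R@M[:3,3], R@(M[:3,:3]@d)
    return np.array(c["eye"]), np.array(c["attitude"])@d
def atz(c,u,v,z,pose=None):
    e,d=ray(c,u,v,pose); return e+d*(z-e[2])/d[2]
def proj(c,p,pose=None):
    if "mount" in c:
        M=np.array(c["mount"]); R=np.array(pose["ee_rot"]); q=R.T@(np.array(p)-pose["tcp_pos"]); q=M[:3,:3].T@(q-M[:3,3])
    else: q=np.array(c["attitude"]).T@(np.array(p)-c["eye"])
    return np.array([c["cx"]-c["fx"]*q[0]/q[2], c["cy"]+c["fy"]*q[1]/q[2]])
E
python3 - <<'E'
from h import *
s=telemetry.sense(); print(s)
import pickle
for n in("scene","top","wrist"):
    c=capture(n); print(n,{k:v for k,v in c.items() if k!="color"})
    cv2.imwrite(f"pics/{n}0.png",c["color"]); pickle.dump((c,s),open(f"{n}0.pkl","wb"))
a,b,w=[cv2.imread(f"pics/{n}0.png") for n in("scene","top","wrist")]
cv2.imwrite("pics/w_big.png",cv2.resize(w,(800,600)))
cv2.imwrite("pics/top_big.png",cv2.resize(b,(800,600)))
E
```

```text
pics
{'time_s': 0.0, 'joints': array([ 8.95309662e+01,  2.20908853e+01,  3.80155945e-01, -2.94121513e-02,
       -6.84102675e+01, -1.48178399e+01]), 'joint_velocities': array([-0.02428173, -0.07108908,  0.02252713,  0.08857011, -0.01346462,
       -0.05058436]), 'effort': array([ 1.29080578e-03, -3.90664279e+01,  1.87398648e+01,  4.21987027e+00,
        1.09035359e-02, -1.90687588e-04]), 'tcp_pos': array([0.16462433, 0.60246696, 0.2911596 ]), 'ee_rot': array([[ 9.64567914e-01, -2.63834217e-01, -4.94595219e-04],
       [-2.63834669e-01, -9.64565614e-01, -2.10776869e-03],
       [ 7.90319599e-05,  2.16357741e-03, -9.99997656e-01]]), 'wrist_force': array([-0.62713724, -0.13909074,  0.16076839]), 'moment': array([-0.00875508,  0.03034962, -0.02532686]), 'gripper_width': 1.0014813331909662}
scene {'fx': 418.47092617407816, 'fy': 418.47092617407816, 'cx': 249.39542337883438, 'cy': 193.72227076290432, 'eye': array([1.44486932, 0.07307506, 0.85608431]), 'attitude': array([[-0.12915932, -0.65336394,  0.74594466],
       [ 0.99161682, -0.08793475,  0.09467614],
       [ 0.00373648,  0.75191957,  0.65924426]])}
top {'fx': 469.952891966238, 'fy': 469.952891966238, 'cx': 259.6153359521011, 'cy': 192.57219170691047, 'eye': array([ 0.5092073 , -0.03309031,  1.14796516]), 'attitude': array([[-0.00711957,  0.99893765, -0.04552882],
       [-0.99994427, -0.00746693, -0.0074639 ],
       [-0.00779593,  0.04547314,  0.99893514]])}
wrist {'fx': 284.86047927904093, 'fy': 284.86047927904093, 'cx': 259.17253309767136, 'cy': 192.7954518599887, 'mount': array([[ 1.17549074e-04,  9.69160434e-01,  2.46430599e-01,
         6.67737763e-02],
       [ 9.99999737e-01, -2.90346090e-04,  6.64864265e-04,
        -1.08790002e-04],
       [ 7.15910301e-04,  2.46430456e-01, -9.69160213e-01,
        -9.27369856e-02],
       [ 0.00000000e+00,  0.00000000e+00,  0.00000000e+00,
         1.00000000e+00]])}
```

View pics/top_big.png

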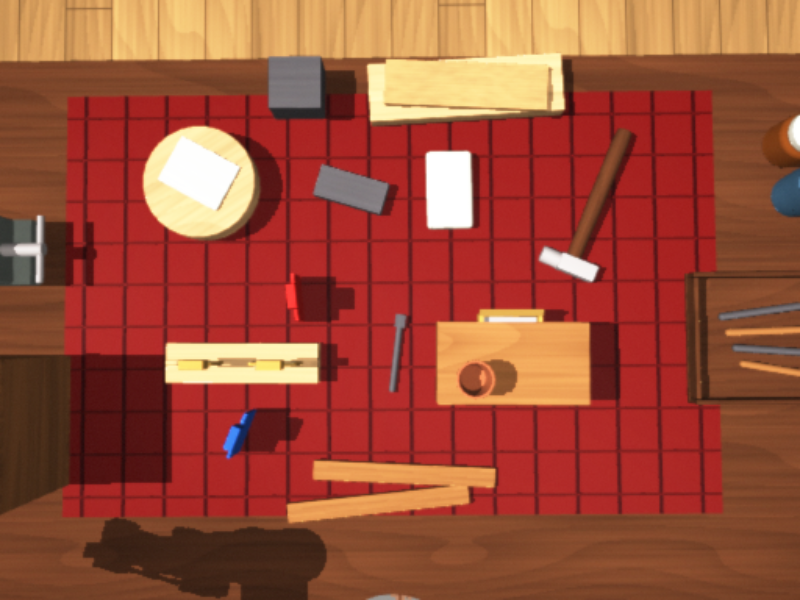

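View pics/scene0.png

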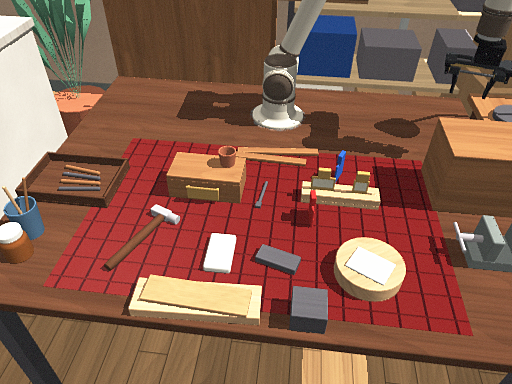

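The top view shows the stand at (242,363) in the 800x600 image, with grip blocks at (191,365) and (268,365). The shelf is at (513,363), with its lip at (511,316) and the pot at (476,378). I'll zoom in to see which holder is wide and to get accurate edges.

```bash
python3 - <<'E'
import cv2,numpy as np
a=cv2.imread("pics/scene0.png");b=cv2.imread("pics/top0.png")
# top: 512 px coordinates; stand x100-210 y215-250, shelf 275-385 y192-265
s=cv2.resize(a[145:215,295:390],None,fx=6,fy=6,interpolation=cv2.INTER_CUBIC)
t=cv2.resize(b[212:252,100:210],None,fx=7,fy=7,interpolation=cv2.INTER_CUBIC)
H=np.zeros((600,800,3),np.uint8)
s=cv2.resize(s,(400,295));H[:295,:400]=s
s2=cv2.resize(a[145:210,160:255],(390,267),interpolation=cv2.INTER_CUBIC);H[:267,405:795]=s2
H[300:580,:770]=t
cv2.imwrite("pics/z1.png",H)
E
```

```text
(no output)
```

View pics/z1.png

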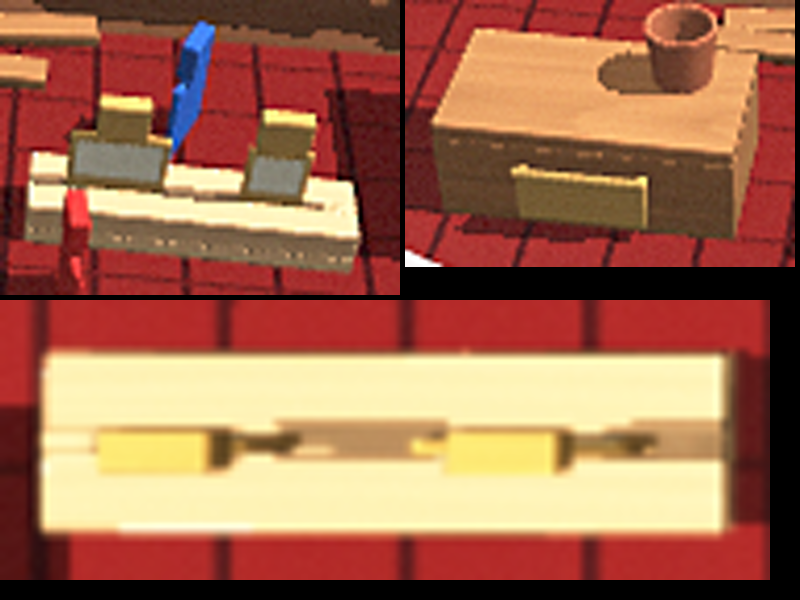

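The scene crop shows the wide holder on the shelf side of the stand, which is the right-hand block in the top crop at about (501,451). I'll work out the poses next.

```bash
python3 - <<'E'
from h import *
import pickle
c,_=pickle.load(open("top0.pkl","rb"))
def z1(x,y): return 100+(x+.5)/7-.5, 212+(y-300+.5)/7-.5
def b(x,y): return (x+.5)*.64-.5,(y+.5)*.64-.5
print("block",[atz(c,*z1(*p),.111).round(4) for p in((445,430),(557,430),(445,472),(557,472),(501,451))])
print("narrow",atz(c,*z1(153,451),.111).round(4))
print("stand",[atz(c,*z1(*p),.035).round(4) for p in((40,353),(725,353),(40,533),(725,533))])
print("shelf",[atz(c,*b(*p),.085).round(4) for p in((437,322),(590,322),(437,405),(590,405))])
print("lip out",[atz(c,*b(*p),.064).round(4) for p in((478,310),(544,310))])
for n,p,z in(("pot",(477,375),.048+.085),("red",(294,297),.05),("blue",(238,435),.05),("punch",(397,352),.01)): print(n,atz(c,*b(*p),z).round(3))
# subpixel edges of shelf & stand via threshold
im=c["color"].astype(int)
m=((im[:,:,1]>90)&(im[:,:,2]>120)).astype(np.uint8)
for nm,(x0,x1,y0,y1),z in(("stand",(95,215,208,256),.035),("shelf",(270,392,203,268),.085)):
    q=np.zeros_like(m);q[y0:y1,x0:x1]=m[y0:y1,x0:x1]
    cs,_=cv2.findContours(q,0,2);k=max(cs,key=cv2.contourArea);R=cv2.minAreaRect(k)
    P=np.array([atz(c,*p,z) for p in cv2.boxPoints(R)])
    print(nm,P[:,:2].round(4).tolist(),P.mean(0).round(4),[np.linalg.norm(P[i]-P[i-1]).round(4) for i in range(4)],[np.degrees(np.arctan2(*(P[i]-P[i-1])[[1,0]])).round(2) for i in range(4)])
E
```

```text
block [array([0.4752, 0.1879, 0.111 ]), array([0.4749, 0.1526, 0.111 ]), array([0.462 , 0.1879, 0.111 ]), array([0.4617, 0.1526, 0.111 ]), array([0.4684, 0.1702, 0.111 ])]
narrow [0.4692 0.28   0.111 ]
stand [array([0.4996, 0.3416, 0.035 ]), array([0.498 , 0.1093, 0.035 ]), array([0.4389, 0.3411, 0.035 ]), array([0.4374, 0.1094, 0.035 ])]
shelf [array([ 0.5272, -0.0699,  0.085 ]), array([ 0.5256, -0.2908,  0.085 ]), array([ 0.4077, -0.0688,  0.085 ]), array([ 0.4063, -0.2886,  0.085 ])]
lip out [array([ 0.5448, -0.1313,  0.064 ]), array([ 0.5441, -0.2285,  0.064 ])]
pot [ 0.453 -0.123  0.133]
red [0.567 0.143 0.05 ]
blue [0.362 0.226 0.05 ]
punch [ 0.482 -0.01   0.01 ]
stand [[0.5, 0.3422], [0.4983, 0.1073], [0.437, 0.1074], [0.4386, 0.3417]] [0.4685 0.2247 0.035 ] [np.float64(0.0614), np.float64(0.2349), np.float64(0.0613), np.float64(0.2343)] [np.float64(0.45), np.float64(-90.4), np.float64(179.9), np.float64(89.62)]
shelf [[0.5337, -0.0688], [0.5321, -0.29], [0.4064, -0.2877], [0.4078, -0.0677]] [ 0.47   -0.1785  0.085 ] [np.float64(0.126), np.float64(0.2212), np.float64(0.1258), np.float64(0.22)] [np.float64(-0.52), np.float64(-90.42), np.float64(178.94), np.float64(89.63)]
```

Call:
drive_tool(
  series=[
    [0,0,0,0.09],
    [0,0,0,0.18],
    [0,0,0,0.27],
    [0,0,0,0.36],
    [0,0,0,0.45],
    [0,0,0,0.54],
    [0,0,0,0.63],
    [0,0,0,0.652],
    [0,0,0,0.652],
  ],
  fingers=60,
)

```text
time_s: 1.27
tcp_pos: [0.1647, 0.6027, 0.2919]
ee_rot: [[0.0, -1.0, -0.0], [-1.0, -0.0, -0.001], [0.001, 0.0, -1.0]]
wrist_force: [-0.4, -0.0, 0.4]
gripper_width: 0.692
```

Call:
drive_tool(
  series=[
    [0.3,-0.21,0,0],
    [0.6,-0.42,0,0],
    [0.9,-0.63,0,0],
  ],
)

```text
time_s: 1.65
tcp_pos: [0.2409, 0.4937, 0.2921]
ee_rot: [[0.001, -1.0, -0.0], [-1.0, -0.001, -0.0], [0.0, 0.0, -1.0]]
wrist_force: [-0.1, -0.4, 0.3]
gripper_width: 0.685
```

Call:
drive_tool(
  series=[
    [0.3,-0.21,0,0],
    [0.6,-0.42,0,0],
    [0.9,-0.63,0,0],
  ],
)

```text
time_s: 2.02
tcp_pos: [0.3165, 0.3856, 0.2923]
ee_rot: [[0.001, -1.0, 0.0], [-1.0, -0.001, 0.0], [-0.0, -0.0, -1.0]]
wrist_force: [1.5, -0.2, -0.2]
gripper_width: 0.691
```

Call:
drive_tool(
  series=[
    [0.3,-0.21,0,0],
    [0.6,-0.42,0,0],
    [0.9,-0.63,0,0],
  ],
)

```text
time_s: 2.4
tcp_pos: [0.3921, 0.2776, 0.2924]
ee_rot: [[0.001, -1.0, 0.0], [-1.0, -0.001, 0.0], [-0.0, -0.0, -1.0]]
wrist_force: [0.4, 0.1, -0.4]
gripper_width: 0.689
```

Call:
drive_tool(
  series=[
    [0.3,-0.21,0,0],
    [0.6,-0.42,0,0],
    [0.9,-0.63,0.1,0],
    [0.9,-0.63,0.2,0],
    [0.9,-0.63,0.2,0],
    [0.9,-0.63,0.2,0],
  ],
)

```text
time_s: 3.15
tcp_pos: [0.467, 0.1717, 0.2686]
ee_rot: [[0.002, -1.0, 0.001], [-1.0, -0.002, 0.0], [-0.0, -0.001, -1.0]]
wrist_force: [0.5, -0.3, 0.1]
gripper_width: 0.689
```

```bash
python3 - <<'E'
from h import *
import pickle
s=telemetry.sense();c=capture("wrist");pickle.dump((c,s),open("w1.pkl","wb"))
print(s["tcp_pos"],s["ee_rot"],s["wrist_force"],s["joints"])
im=c["color"].copy()
for p in((.4684,.1702,.111),): print(proj(c,p,s))
cv2.imwrite("pics/w1.png",cv2.resize(im,(800,600),interpolation=cv2.INTER_CUBIC))
E
```

```text
[0.46698251 0.17166402 0.26863934] [[ 1.72021101e-03 -9.99998350e-01  5.83086219e-04]
 [-9.99998487e-01 -1.72006020e-03  2.59037759e-04]
 [-2.58034389e-04 -5.83530936e-04 -9.99999796e-01]] [ 0.4524927  -0.28002813  0.12168204] [ 3.89228120e+01  1.07449929e+01 -1.91484831e+01  1.08957777e-02
 -6.00712082e+01 -3.88296886e+01]
[257.57299457 194.36287679]
```

View pics/w1.png

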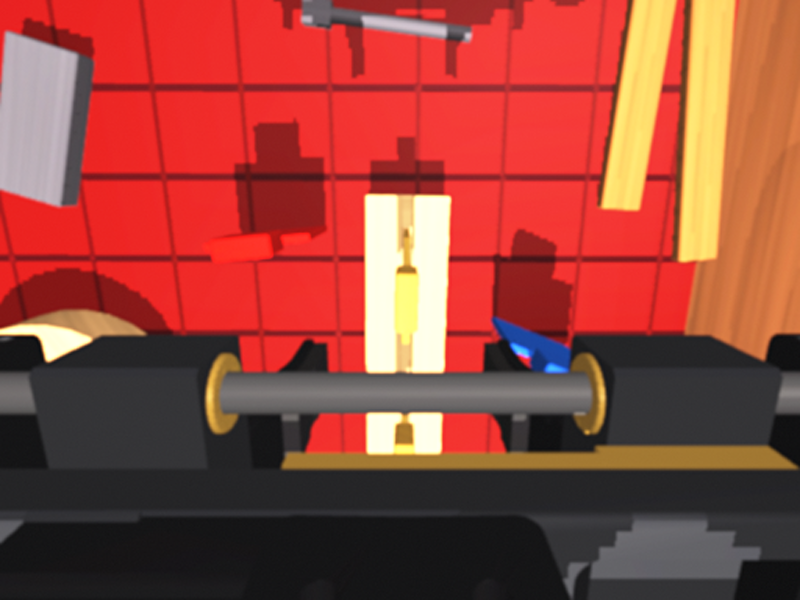

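The block is at (406,302) in the wrist view against a predicted (403,304), so the estimates agree to about 1 mm. The jaws straddle it, so I'll descend and grip.

Call:
drive_tool(
  series=[
    [0.01,-0.007,0.25,0],
    [0.01,-0.007,0.5,0],
    [0.01,-0.007,0.75,0],
    [0.01,-0.007,0.9,0],
    [0.01,-0.007,1.0,0],
    [0.01,-0.007,1.0,0],
    [0.01,-0.007,1.0,0],
  ],
)

```text
time_s: 4.08
tcp_pos: [0.4685, 0.1702, 0.1491]
ee_rot: [[0.001, -1.0, 0.002], [-1.0, -0.001, 0.001], [-0.001, -0.002, -1.0]]
wrist_force: [0.0, -0.8, 0.5]
gripper_width: 0.688
```

Call:
drive_tool(
  series=[
    [0,0,0,0],
    [0,0,0,0],
    [0,0,0,0],
    [0,0,0,0],
    [0,0,0,0],
    [0,0,0,0],
    [0,0,0,0],
    [0,0,0,0],
  ],
  fingers=0,
)

```text
time_s: 5.08
tcp_pos: [0.468, 0.1697, 0.1482]
ee_rot: [[0.0, -1.0, -0.0], [-1.0, -0.0, -0.0], [0.0, 0.0, -1.0]]
wrist_force: [0.8, 0.6, -0.6]
gripper_width: 0.161
```

The grip reads 14 mm, as it should. Lifting and heading for the shelf.

Call:
drive_tool(
  series=[
    [0,0,-0.15,0],
    [0,0,-0.35,0],
    [0,0,-0.6,0],
    [0,0,-0.8,0],
    [0,0,-0.9,0],
    [0,0,-0.9,0],
  ],
)

```text
time_s: 5.82
tcp_pos: [0.468, 0.1698, 0.2565]
ee_rot: [[-0.0, -1.0, 0.001], [-1.0, 0.0, 0.001], [-0.001, -0.001, -1.0]]
wrist_force: [0.4, -0.6, -1.5]
gripper_width: 0.158
```

Call:
drive_tool(
  series=[
    [0.25,-0.15,0,0],
    [0.5,-0.3,0,0],
    [0.75,-0.45,0,0],
    [1,-0.52,0,0],
  ],
)

```text
time_s: 6.32
tcp_pos: [0.5305, 0.0486, 0.2543]
ee_rot: [[-0.0, -1.0, -0.003], [-1.0, 0.0, -0.001], [0.001, 0.003, -1.0]]
wrist_force: [0.2, 0.5, -1.9]
gripper_width: 0.158
```

Call:
drive_tool(
  series=[
    [0.25,0,0,0],
    [0.5,0,0,0],
    [0.75,0,0,0],
    [1,0,0,0],
  ],
)

```text
time_s: 6.82
tcp_pos: [0.5297, -0.0713, 0.2545]
ee_rot: [[-0.0, -1.0, -0.003], [-1.0, 0.0, -0.0], [0.0, 0.003, -1.0]]
wrist_force: [0.7, 0.7, -1.4]
gripper_width: 0.158
```

Call:
drive_tool(
  series=[
    [0.25,0,0,0],
    [0.5,0,0,0],
    [0.75,0,0,0],
    [0.91,0,0,0],
    [0.91,0,0,0],
    [0.91,0,0,0],
    [0.91,0,0,0],
  ],
)

```text
time_s: 7.7
tcp_pos: [0.5304, -0.1788, 0.2562]
ee_rot: [[0.001, -1.0, -0.0], [-1.0, -0.001, 0.0], [-0.0, 0.0, -1.0]]
wrist_force: [0.8, -0.3, -1.2]
gripper_width: 0.163
```

```bash
python3 - <<'E'
from h import *
import pickle
s=telemetry.sense();w=capture("wrist");t=capture("top");sc=capture("scene");pickle.dump((w,t,sc,s),open("w2.pkl","wb"))
print(s["tcp_pos"],s["ee_rot"],s["wrist_force"],s["gripper_width"])
H=np.zeros((600,800,3),np.uint8)
H[:375,:500]=cv2.resize(w["color"],(500,375),interpolation=cv2.INTER_AREA)
H[:300,500:800]=cv2.resize(sc["color"][130:230,155:255],(300,300),interpolation=cv2.INTER_CUBIC)
H[380:600,:600]=cv2.resize(t["color"][190:245,270:420],(600,220),interpolation=cv2.INTER_CUBIC)
cv2.imwrite("pics/w2.png",H)
E
```

```text
[ 0.53044909 -0.17875851  0.25619396] [[ 1.12366235e-03 -9.99999366e-01 -7.16543647e-05]
 [-9.99999357e-01 -1.12367329e-03  1.52841357e-04]
 [-1.52921776e-04  7.14825766e-05 -9.99999986e-01]] [ 0.78236716 -0.28166316 -1.24895303] 0.16316972777240787
```

View pics/w2.png

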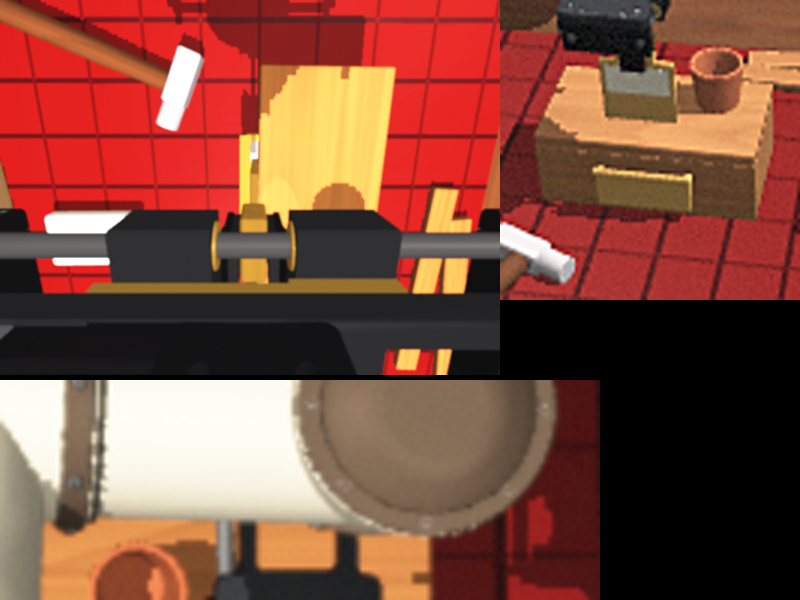

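The holder is held upright above the channel, and the pot is untouched. Next I'll zoom into the wrist view for the channel and shelf edges.

```bash
python3 - <<'E'
from h import *
import pickle
w,t,sc,s=pickle.load(open("w2.pkl","rb"))
# crop x 235..300, y 60..240 ; rotate none; scale 5x horizontally 3.3 vert
c=cv2.resize(w["color"][60:245,232:312],(640,592),interpolation=cv2.INTER_CUBIC)
cv2.imwrite("pics/w3.png",c)
f=lambda p:(lambda q:((q[0]-232+.5)*8,(q[1]-60+.5)*3.2))(proj(w,p,s))
fx=.5268
for n,p in dict(facefar=(fx,-.2895,.085),facenear=(fx,-.0695,.085),lipend=(fx+.015,-.2295,.064),mouthend=(.531,-.2205,.06),blockend=(.5304,-.1968,.2195-.002),plateend=(.5304,-.2138,.187)).items(): print(n,np.round(f(p)))
E
```

```text
facefar [255.  25.]
facenear [247. 748.]
lipend [128. 248.]
mouthend [216. 276.]
blockend [221. 523.]
plateend [221. 375.]
```

View pics/w3.png

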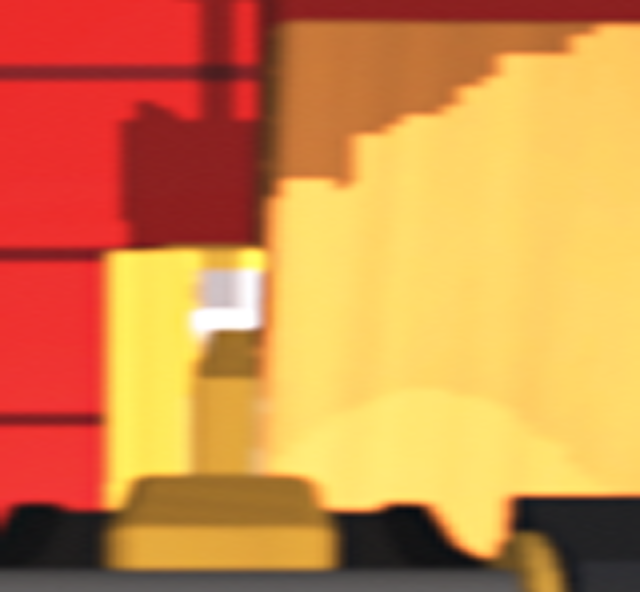

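Measured against the face (x≈270 in the crop, about 5.6 mm robot-ward of the camera axis), the channel middle is about 1.35 mm robot-ward of the axis. The foot is at x≈233, about 1.2 mm robot-ward, so it is lined up to within 1 mm. I'll go down to just above the lip and look again.

Call:
drive_tool(
  series=[
    [0,0,0.1,0],
    [0,0,0.2,0],
    [0,0,0.3,0],
    [0,0,0.36,0],
    [0,0,0.4,0],
    [0,0,0.4,0],
    [0,0,0.4,0],
  ],
)

```text
time_s: 8.72
tcp_pos: [0.5306, -0.1796, 0.2086]
ee_rot: [[0.0, -1.0, 0.001], [-1.0, -0.0, -0.0], [0.0, -0.001, -1.0]]
wrist_force: [0.5, 0.7, -1.1]
gripper_width: 0.157
```

```bash
python3 - <<'E'
from h import *
import pickle
s=telemetry.sense();w=capture("wrist");sc=capture("scene");pickle.dump((w,sc,s),open("w4.pkl","wb"))
print(s["tcp_pos"],s["ee_rot"][:,2],s["wrist_force"],s["gripper_width"])
H=np.zeros((592,800,3),np.uint8)
H[:,:480]=cv2.resize(w["color"][60:245,232:292],(480,592),interpolation=cv2.INTER_CUBIC)
H[:400,485:800]=cv2.resize(sc["color"][140:220,170:233],(315,400),interpolation=cv2.INTER_CUBIC)
cv2.imwrite("pics/w4.png",H)
f=lambda p:(lambda q:((q[0]-232+.5)*8,(q[1]-60+.5)*3.2))(proj(w,p,s))
z=s["tcp_pos"][2]-.135
for n,p in dict(lipend=(.5305,-.2295,.064),stripend=(.5305,-.2205,.04),foot=(.5305,-.2138,z),ptop=(.5305,-.2138,z+.068)).items(): print(n,np.round(f(p)))
E
```

```text
[ 0.53063507 -0.17958415  0.20863638] [ 8.38978387e-04 -1.74528258e-04 -9.99999633e-01] [ 0.52049362  0.72925548 -1.10693639] 0.15717885692215508
lipend [223. 262.]
stripend [223. 288.]
foot [223. 328.]
ptop [223. 382.]
```

View pics/w4.png

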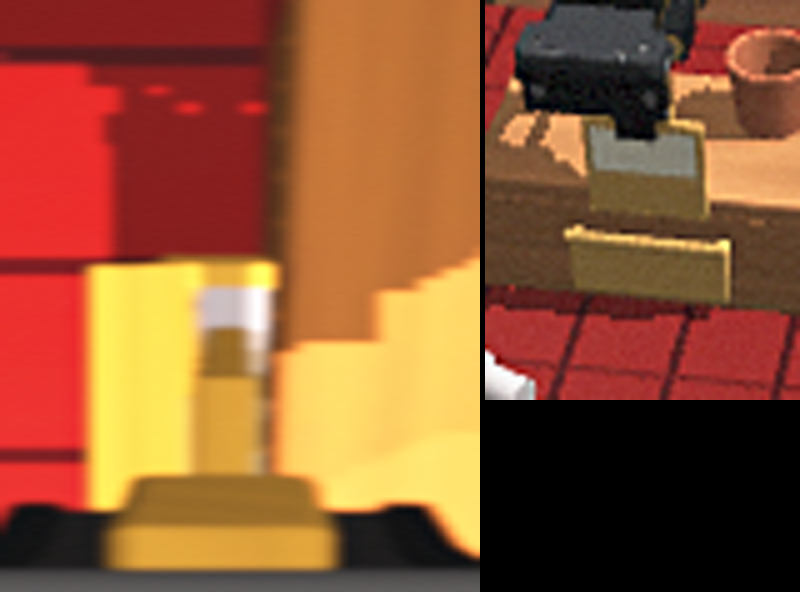

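The foot (x≈229, y≈328) is within about 0.7 mm of the channel middle, and in the scene view the holder is centred on the lip. I'll lower it into the mouth.

Call:
drive_tool(
  series=[
    [0,0.004,0.04,0],
    [0,0.004,0.08,0],
    [0,0.004,0.12,0],
    [0,0.004,0.16,0],
    [0,0.004,0.2,0],
    [0,0.004,0.24,0],
    [0,0.004,0.24,0],
    [0,0.004,0.24,0],
  ],
)

```text
time_s: 9.82
tcp_pos: [0.53, -0.1795, 0.1796]
ee_rot: [[0.0, -1.0, 0.0], [-1.0, -0.0, -0.0], [0.0, -0.0, -1.0]]
wrist_force: [-0.3, 0.1, -1.6]
gripper_width: 0.158
```

Call:
drive_tool(
  series=[
    [0,0,0.02,0],
    [0,0,0.04,0],
    [0,0,0.05,0],
    [0,0,0.06,0],
    [0,0,0.06,0],
    [0,0,0.06,0],
  ],
)

```text
time_s: 10.58
tcp_pos: [0.5301, -0.1796, 0.1726]
ee_rot: [[0.0, -1.0, 0.001], [-1.0, -0.0, -0.0], [0.0, -0.001, -1.0]]
wrist_force: [-0.4, 1.4, 4.0]
gripper_width: 0.158
```

Call:
drive_tool(
  series=[
    [0,0,0.01,0],
    [0,0,0.02,0],
    [0,0,0.03,0],
    [0,0,0.03,0],
    [0,0,0.03,0],
  ],
)

```text
time_s: 11.2
tcp_pos: [0.5301, -0.1796, 0.1692]
ee_rot: [[0.0, -1.0, 0.001], [-1.0, -0.0, -0.0], [0.0, -0.001, -1.0]]
wrist_force: [-1.4, 0.2, 6.6]
gripper_width: 0.158
```

Force is rising at the spring's rate (about 0.7 N/mm), so I'll press on until it shows the hard stop.

Call:
drive_tool(
  series=[
    [0,0,0.007,0],
    [0,0,0.014,0],
    [0,0,0.014,0],
    [0,0,0.014,0],
  ],
)

```text
time_s: 11.7
tcp_pos: [0.5302, -0.1796, 0.1677]
ee_rot: [[0.0, -1.0, 0.001], [-1.0, -0.0, -0.0], [0.0, -0.001, -1.0]]
wrist_force: [-2.0, 0.6, 7.5]
gripper_width: 0.157
```

Call:
drive_tool(
  series=[
    [0,0,0.006,0],
    [0,0,0.012,0],
    [0,0,0.012,0],
    [0,0,0.012,0],
  ],
)

```text
time_s: 12.2
tcp_pos: [0.5303, -0.1796, 0.1671]
ee_rot: [[0.001, -1.0, 0.001], [-1.0, -0.001, -0.001], [0.001, -0.001, -1.0]]
wrist_force: [-2.1, 2.2, 11.3]
gripper_width: 0.159
```

Call:
drive_tool(
  series=[
    [0,0,0.006,0],
    [0,0,0.006,0],
    [0,0,0.006,0],
    [0,0,0.006,0],
  ],
)

```text
time_s: 12.7
tcp_pos: [0.5304, -0.1797, 0.1671]
ee_rot: [[0.001, -1.0, 0.002], [-1.0, -0.001, -0.001], [0.001, -0.002, -1.0]]
wrist_force: [-3.4, 2.7, 13.8]
gripper_width: 0.16
```

```bash
python3 - <<'E'
from h import *
s=telemetry.sense();w=capture("wrist");sc=capture("scene")
print(s["tcp_pos"],s["wrist_force"],s["gripper_width"])
H=np.zeros((592,800,3),np.uint8)
H[:,:480]=cv2.resize(w["color"][60:245,232:292],(480,592),interpolation=cv2.INTER_CUBIC)
H[:400,485:800]=cv2.resize(sc["color"][140:220,170:233],(315,400),interpolation=cv2.INTER_CUBIC)
cv2.imwrite("pics/w5.png",H)
E
```

```text
[ 0.53039951 -0.17967258  0.16712057] [-3.35104513  2.71835538 13.84225985] 0.15950874951873387
```

View pics/w5.png

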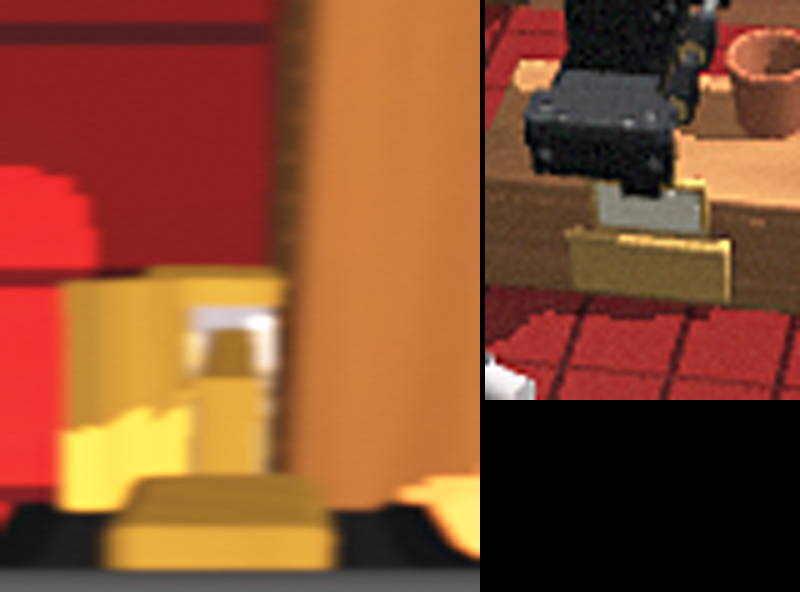

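The holder is behind the lip and centred. The TCP has stopped at 0.1671, which puts the foot at about 0.032 m, while the force went on rising to 14 N, so it is on the hard stop. Handing in.

```bash
python3 -c "
from h import *
print(order.finish_job()); s=telemetry.sense(); print(s['time_s'],s['tcp_pos'],s['wrist_force'],s['gripper_width'])"
```

```text
the job is handed in; nothing more can be done
None
the job is handed in; nothing more can be done
```

The wide holder is out of the stand and behind the brass lip, and the gripper was still pressing it down when I handed in at about 12.8 s. I got no verdict back, and the state could not be read after hand-in.

- **Pressed home:** the force rose at the spring's rate, then jumped as the tool stopped moving down. At the end it was 13.8 N with the tool at 0.1671 m. That puts the foot at about 32 mm above the bench, which is the strip's hard stop.
- **Position:** the last pictures show the plate upright and central behind the lip. Before lowering, the foot was about 0.7 mm off the channel's middle. I corrected about 0.5 mm of that.
- **Grip:** the fingers read about 14 mm, which matches the grip block.
- **Rest of the bench:** the pot looks unmoved in the last picture. The narrow holder was never touched, and nothing suggested contact with anything else. I took no final overview picture to confirm the other items.
- **Disagreements:** the face position from the top camera and the wrist camera differed by about 2 mm, so I used the wrist view close up. That view also hinted at a holder tilt of under 1°, well inside the limit (about 7°). A small sideways force of about 4 N remained at the end.

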